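# Level the checking plate and hold the spirit level down on it

### The job

Pick the small blue spirit level off its cork-topped block and stand it upright on its thin steel base edge, vial edge up, inside the blue outline on the steel plate, running the long way of the outline, and let go of it. Then turn the red levelling-foot knob until the bubble sits in the middle between its black lines. Finally press straight down on top of the level with the fingertips, firmly but gently (about 10 N), and finish while still pressing, with the bubble still centred; leave everything else on the bench alone.

Things in the scene. Friction and masses are not known exactly. Their poses are not given: they have to be found in the camera images.
- level: Blue pocket spirit level 64 x 46 x 20 mm, 0.2 kg (varies), lying on a broad face across a block so both ends overhang and it can be gripped across its 64 mm. Origin: centre of that lower face. Own y: along the 64 mm; own z: the 20 mm thickness, up at the start; own x: from steel base edge (-23 mm) to clear vial edge (+23 mm, faces the robot at the start). Stood correctly, own x is up.
- level_base (a point): Centre of the level's steel base edge (64 x 20 mm face), the face that must stand on the plate. Axes as level.
- level_top (a point): Centre of the level's vial edge (64 x 20 mm face), opposite the base edge, 46 mm from it; when the level stands this is the point to press on (the clear cover over the vial is strong). Axes as level.
- bubble (a joint): Position in m of the red bubble along the level's own +y, 0 = midway between the two black lines (19 mm apart; the bubble is 15 mm long), stops at +-0.017. The bubble goes to the higher end: with the level standing it settles within 1.5 s at 0.344 m per rad of slope (6 mm per degree) towards the end that is high.
- plate: Steel plate 130 x 190 x 10 mm on a stand (base 160 x 330 mm, fixed), top about 74 mm above the bench. Own z: normal to the top; own y: along its length towards the red knob; own x: across, away from the robot. Slopes only about own x; at the start the knob end is 1 to 2.5 degrees low. Origin: in the top surface, mid width, 90 mm from the outline's centre, away from the knob.
- outline (a point): Centre, on the plate's upper surface, of the blue painted rectangular outline (66 mm across x 108 mm along the plate). Axes as plate. The plate's carrier is on springs (1.5 N per mm): it starts to sink, without tilting, under about 3 N, by 12 mm at most.
- foot_knob (a joint): Turn of the levelling foot's red knob in rad, growing clockwise seen from above, range -0.6 to 1.9. Growing raises the knob end of the plate by 0.03 rad of slope per rad of knob (so the bubble moves 10.3 mm per rad). Stays where it is left; friction 0.25 N m. Between 0.5 and 1.4 rad clockwise is needed.
- knob_grip (a point): Centre of the knob's red grip bar, on the vertical knob axis, beyond the plate's end, 120 mm above the bench. The bar is 44 mm long (own x), 14 mm wide (own y) and 26 mm tall; below it is a black disc of 48 mm diameter whose top is 13 mm below this point. The point turns with the knob; own z up.
- block: Wooden block 36 x 36 x 30 mm with a cork top, fixed to the bench, under the middle of the level at the start; the level overhangs it by 14 mm at each end. Origin: centre of its underside, z up.
- pad_tin: Bystander: grey tin with brass lid, 72 mm diameter, 50 mm tall, upright; origin under its centre. It and the level's block trade sides between starts.
- oil_bottle: Bystander: white bottle, 44 mm diameter, 110 mm tall; origin under its centre.
- tape_roll: Bystander: yellow tape roll, 96 mm diameter, 45 mm tall; origin under its centre.
- bell_flare: Bystander: brass horn flare standing on its mouth, 84 mm diameter, 90 mm tall; origin under its centre.
- screwdriver: Bystander: screwdriver lying on the bench.
- hammer: Bystander: small hammer lying on the bench.
- key_cup: Bystander: white cup, 70 mm diameter, 75 mm tall; origin under its centre.
Mind the look-alikes: they are no part of the job. There is more than one size of the level; the job needs the middle-sized.

How it is judged:
By the outcome, as a careful person would: the job done as asked, in the order asked, and still so for the second after the job is handed in, while the arm keeps its last pose, push and grip.
It also fails if it takes over 67 s, if anything falls off the work surface, if the arm or the gripper's body presses on something with over 40 N, if the wrist force passes 120 N, or if a joint passes its speed limit or range.

### The arm

A 6-joint arm with a two-finger parallel gripper is mounted at the origin on the work surface. World frame = base frame: x ahead of the robot, y to its left, z up, the work surface at z = 0. Lengths are in m, angles in rad, forces in N, time in s.
With the tool pointing down it reaches from about 0.25 to 0.725 m from the base axis. Payload 9.7 kg.
Tool frame: the origin (TCP) lies at the very end of the fingers, on their centre line; the grasp point (between the pads) lies 19 mm behind it; z points along the fingers, y is the line along which they close (so a half turn about z gives the same grasp; the last joint's range is limited). The gripper opens to 85 mm and grips with 20 to 120 N. Pads are 22 mm wide; open, the fingers measure 114 mm over their backs; the gripper's body (76 mm by 85 mm) begins 54 mm behind the grasp point. The pads swing forward as they close: fully open they stand 13 mm farther back than shut.
Start: joints at [1.215, 0.087, 0.176, 1.66, 0, 1.571], TCP at [0.192, 0.516, 0.231] pointing down, gripper open.
Joint ranges: [-3.13, 3.13], [-0.85, 1.81], [-1.15, 1.24], [-2.2, 2.28], [-1.44, 1.52], [-3.14, 3.14]. Speed limits (rad/s): [2.22, 2.22, 2.57, 3.14, 3.14, 3.14].

### API

Orientations are given as a unit quaternion [w, x, y, z].
In Python, from bench import robot gives the robot as it stands.
- The arm moves only by the shell command python3 -m jog 'ROWS' [OPENING]. ROWS is JSON, a list of rows, each a list of 6 numbers: the shift along the tool's x, y, z normalised to -1 to 1, where 1 is 4 cm, then the turn, a rotation vector about the tool's x, y, z normalised to -1 to 1, where 1 is 0.1 rad. In form: [[x, y, z, wx, wy, wz], ...]. A call has 1 to 5 rows; each row shifts and turns the commanded pose from where the row before left it, along the tool's axes as they then stand; what a row does not reach is not made up. A row lasts 1/12 s, in which the tool goes at most 41.7 mm and 7.16 degrees, less where a joint would pass 70% of its speed; a pose out of reach is approached as far as the arm can. A call with a number of a shift or a turn outside -1 to 1 is refused whole. A call with a gripper value outside its range is refused whole. OPENING is the opening, from -1 (shut) to 1 (fully open), set as the call begins (- or left out, the last holds). The fingers move at their own pace and stop on an object; the grip force is fixed at half the most. Time passes only in rows, so rows that do not move let the fingers close. It gives the time, the measured TCP pose, the force, the opening and the grip force at its end, in the units of the state.
- robot.observe(): the state, without advancing time (a new reading comes with each control period).
- robot.capture(name): name is "side" or "top" or "wrist"; returns the picture (384x512x3 uint8, red, green, blue); there is no depth.
- robot.camera_params(name): a dict with "intrinsics" (3x3 intrinsics, pixels), "xyz" and "rotation" of the camera in the world; the wrist camera has in their place "mount" (4x4, takes a point from camera to tool coordinates, whose origin is the TCP and whose axes are the flange's). Camera axes: x right, y down, z forward; pixel columns grow to the right and rows downward; lengths in m; the calibration is good to about 2 mm. The wrist camera is an equidistant fisheye: a pixel r from the principal point sees the ray r / f radians off the axis. A picture is of the moment at which its call begins: read the wrist's pose just before it. camera_params takes no time and is no camera call.
- robot.close_job(): hands the job in; it is judged then, once.
The state is a dict: "time_s": time; "joint_pos": joint angles; "qd": joint speeds; "tau": joint torques, N m; "tool_pos": TCP position; "orientation": TCP orientation; "wrist_force": force on the tool from outside, world axes, zero at the start; "torque": the same for the moment, N m; "width": finger opening in m; "finger_force": force on a finger pad.
Only numpy, scipy, OpenCV 4.12 (cv2) and the standard library are available. Lean on these libraries where they do the work, as an engineer would, in place of code of your own. Each camera call takes 0.05 s, during which the arm holds its last target. There are 200 camera calls.

## Working session

There is one attempt and no reset: what is moved stays moved. The work goes in short steps, Python scripts to look and compute and a shell command to move; the robot and the scene stay as the last step left them, time stands still between calls to the robot, and variables do not carry over. Pictures are saved under pics/ and viewed, at most 10 in all, crops included, and the job is handed in when it is done.

```bash
mkdir -p pics; ls
python3 - <<'E'
from bench import robot
import cv2,numpy as np
for n in("side","top","wrist"):
    im=robot.capture(n); cv2.imwrite(f"pics/{n}0.png",im[:,:,::-1])
    p=robot.camera_params(n); print(n,{k:np.round(v,4).tolist() for k,v in p.items()})
a=[cv2.imread(f"pics/{n}0.png") for n in("side","top")]
print(robot.observe())
E
```

```text
pics
side {'intrinsics': [[436.5389, 0.0, 258.0792], [0.0, 436.5389, 196.8657], [0.0, 0.0, 1.0]], 'xyz': [0.3096, -1.182, 1.0262], 'rotation': [-0.4348, 0.8939, -0.095, 0.0536]}
top {'intrinsics': [[417.7047, 0.0, 254.1936], [0.0, 417.7047, 192.1316], [0.0, 0.0, 1.0]], 'xyz': [0.2609, 0.0291, 1.8114], 'rotation': [-0.0596, 0.7152, -0.6935, 0.0629]}
wrist {'intrinsics': [[297.3186, 0.0, 262.3105], [0.0, 297.3186, 193.7638], [0.0, 0.0, 1.0]], 'mount': [[0.0004, -0.9545, -0.2981, 0.076], [1.0, 0.0001, 0.0011, 0.0006], [-0.0011, -0.2981, 0.9545, -0.1423], [0.0, 0.0, 0.0, 1.0]]}
{'time_s': 0.15, 'joint_pos': array([1.21497780e+00, 8.73584058e-02, 1.75311327e-01, 1.65977545e+00,
       1.51812895e-05, 1.57078926e+00]), 'qd': array([ 0.00034944, -0.00283524,  0.00185655, -0.00229254,  0.00053234,
        0.00024301]), 'tau': array([-4.69390773e-05, -5.20762467e+01,  4.65044975e+01,  1.38692034e-02,
       -9.18026529e-06, -5.42595302e-06]), 'tool_pos': array([0.19153546, 0.51539641, 0.23072988]), 'orientation': array([-9.82774307e-05,  1.76968729e-01,  9.84216341e-01, -5.03659529e-04]), 'wrist_force': array([-0.15040749, -0.23554725,  0.12013478]), 'torque': array([ 0.02059632,  0.01604723, -0.01071176]), 'finger_force': 0.0, 'width': 0.08564656761562595}
```

View pics/top0.png

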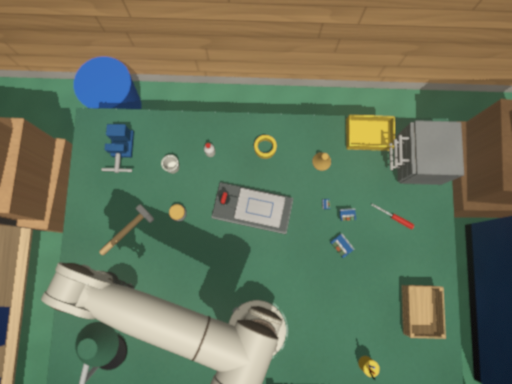

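View pics/side0.png

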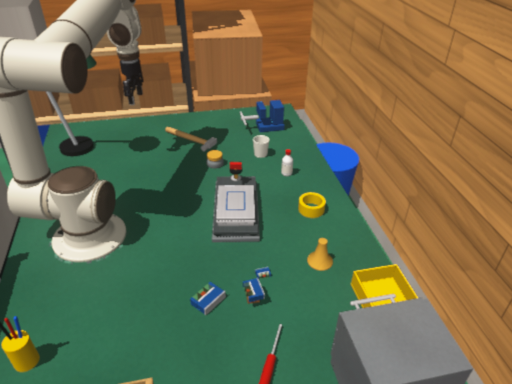

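Three blue look-alikes can be seen. In the top view they are at (326,203) small, (347,213) middle and (343,244) large; in the side view at (263,272), (255,291) and (208,298). By size and pose I take the middle one at top (347,213). Next I'll check a close crop and cast rays.

```bash
cat > h.py <<'E'
from bench import robot
import cv2,numpy as np
from scipy.spatial.transform import Rotation as R
def rot(q): return R.from_quat(np.roll(q,-1)).as_matrix()
def ray(n,px,st=None):
    p=robot.camera_params(n); K=np.array(p["intrinsics"])
    px=np.atleast_2d(np.asarray(px,float))
    u=(px-K[:2,2])/[K[0,0],K[1,1]]
    if n=="wrist":
        r=np.linalg.norm(u,axis=1,keepdims=True)
        d=np.c_[u/np.maximum(r,1e-9)*np.sin(r),np.cos(r)]
        st=st or robot.observe(); T=np.array(p["mount"]); Rw=rot(st["orientation"])
        return Rw@T[:3,3]+st["tool_pos"], d@T[:3,:3].T@Rw.T
    d=np.c_[u,np.ones(len(u))]; q=np.array(p["rotation"])
    M=rot(q) if q.size==4 else q
    return np.array(p["xyz"]), d@M.T
def onz(n,px,z,st=None):
    c,d=ray(n,px,st); return c+d*((z-c[2])/d[:,2])[:,None]
def comp(mask,amin=20):
    cs,_=cv2.findContours(mask.astype(np.uint8),cv2.RETR_EXTERNAL,cv2.CHAIN_APPROX_NONE)
    return sorted([c for c in cs if cv2.contourArea(c)>=amin],key=cv2.contourArea,reverse=True)
def hsv(im): return cv2.cvtColor(im,cv2.COLOR_RGB2HSV)
E
python3 - <<'E'
from h import *
t=cv2.imread("pics/top0.png"); s=cv2.imread("pics/side0.png")
a=cv2.resize(t[180:270,200:360],(800,450),interpolation=cv2.INTER_CUBIC)
cv2.imwrite("pics/c1.png",cv2.resize(np.vstack([t[190:262,310:370],]),(480,576),interpolation=cv2.INTER_CUBIC))
b=cv2.resize(s[255:325,185:285],(800,560),interpolation=cv2.INTER_CUBIC); cv2.imwrite("pics/c2.png",b)
H=hsv(t[:,:,::-1].copy())
m=(H[...,0]>100)&(H[...,0]<130)&(H[...,1]>120)&(H[...,2]>60); m[:180]=0;m[270:]=0;m[:,:225]=0;m[:,400:]=0
for c in comp(m,5):
    r=cv2.minAreaRect(c);print(r,cv2.contourArea(c)); print(onz("top",cv2.boxPoints(r),.05).round(3).tolist())
mr=((H[...,0]<8)|(H[...,0]>172))&(H[...,1]>150); mr[:180]=0;mr[220:]=0;mr[:,260:]=0
for c in comp(mr,5): r=cv2.minAreaRect(c);print('red',r,onz("top",[r[0]],.133))
E
```

```text
((341.15850830078125, 245.57318115234375), (19.834068298339844, 11.400684356689453), 51.34019470214844) 74.0
[[0.37, -0.301, 0.05], [0.401, -0.339, 0.05], [0.337, -0.39, 0.05], [0.307, -0.353, 0.05]]
((346.79510498046875, 212.5438690185547), (3.911210060119629, 14.736881256103516), 77.90524291992188) 25.5
[[0.494, -0.338, 0.05], [0.509, -0.4, 0.05], [0.493, -0.403, 0.05], [0.478, -0.342, 0.05]]
red ((223.3235626220703, 197.70591735839844), (4.365641117095947, 10.429031372070312), 14.03624439239502) [[0.52789756 0.15057888 0.133     ]]
```

View pics/c2.png

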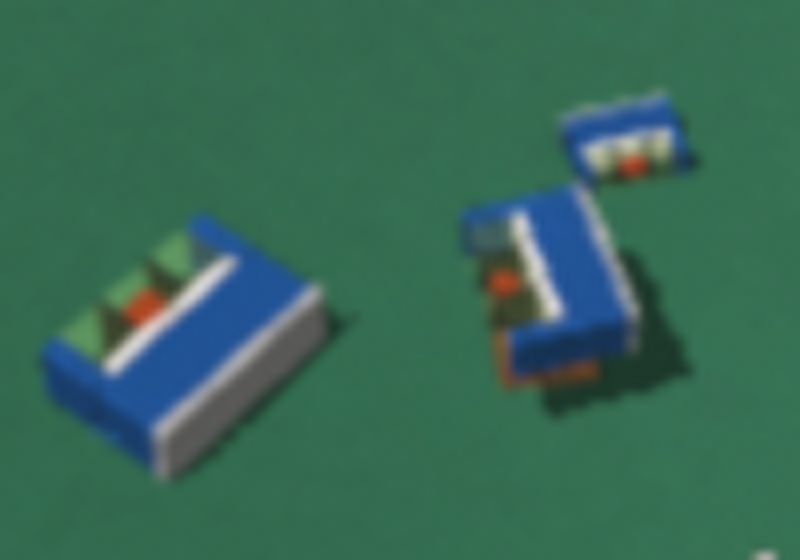

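The crop confirms it: the middle-sized level lies across a wooden block, with its vial facing the robot. The large and small ones lie straight on the bench. I'll move above it for a wrist look.

```bash
python3 -m jog '[[0,0,-0.5,0,0,0],[-0.46,-0.61,-0.25,0,0,0],[-0.46,-0.61,-0.25,0,0,0],[-0.46,-0.61,-0.25,0,0,0],[-0.46,-0.61,-0.25,0,0,0]]'
for i in 1 2 3 4 5; do python3 -m jog '[[-0.46,-0.61,0,0,0,0],[-0.46,-0.61,0,0,0,0],[-0.46,-0.61,0,0,0,0],[-0.46,-0.61,0,0,0,0],[-0.46,-0.61,0,0,0,0]]' >/dev/null; done
for i in 1 2 3 4 5; do python3 -m jog '[[0,0,0,0,0,1],[0,0,0,0,0,1],[0,0,0,0,0,1],[0,0,0,0,0,1],[0,0,0,0,0,1]]' | tail -c 400; done
cat >> h.py <<'E'
def plan(pos,Rt):
    st=robot.observe(); Rw=rot(st["orientation"])
    print("t",round(st["time_s"],2),"pos",st["tool_pos"].round(4),"j",st["joint_pos"].round(2))
    print("turn first:",(R.from_matrix(Rw.T@Rt).as_rotvec()/.1).round(2),"then shift:",(Rt.T@(np.array(pos)-st["tool_pos"])/.04).round(2),"| shift now:",(Rw.T@(np.array(pos)-st["tool_pos"])/.04).round(2))
def frame(z,y):
    z=np.array(z)/np.linalg.norm(z); y=np.array(y)-np.dot(y,z)*z; y/=np.linalg.norm(y); return np.c_[np.cross(y,z),y,z]
E
python3 - <<'E'
from h import *
st=robot.observe(); print(st["time_s"],st["tool_pos"],rot(st["orientation"]).round(3),st["joint_pos"])
im=robot.capture("wrist"); cv2.imwrite("pics/w1.png",im[:,:,::-1])
np.savez("w1",im=im,p=st["tool_pos"],o=st["orientation"])
np.savez("top1",im=robot.capture("top"),s=robot.capture("side"))
E
```

```text
time_s: 0.57
tool_pos: [0.2266, 0.3972, 0.2913]
orientation: [-0.0, 0.177, 0.984, -0.0]
wrist_force: [0.8, -0.3, 0.3]
width: 0.0855
finger_force: 0.0
time_s: 3.07
tool_pos: [0.4452, -0.3337, 0.2909]
orientation: [-0.0, 0.417, 0.909, 0.0]
wrist_force: [-0.8, -0.2, 0.1]
width: 0.0849
finger_force: 0.0
time_s: 3.48
tool_pos: [0.4452, -0.3336, 0.291]
orientation: [-0.0, 0.629, 0.777, -0.0]
wrist_force: [0.4, 0.2, -0.3]
width: 0.0855
finger_force: 0.0
time_s: 3.9
tool_pos: [0.4452, -0.3336, 0.291]
orientation: [-0.0, 0.802, 0.598, -0.0]
wrist_force: [-1.4, -0.4, 0.3]
width: 0.0855
finger_force: 0.0
time_s: 4.32
tool_pos: [0.4452, -0.3336, 0.291]
orientation: [-0.0, 0.925, 0.381, -0.0]
wrist_force: [-0.0, -0.7, -0.2]
width: 0.0855
finger_force: 0.0
time_s: 4.73
tool_pos: [0.4452, -0.3336, 0.291]
orientation: [-0.0, 0.99, 0.14, -0.0]
wrist_force: [0.2, -0.3, -0.9]
width: 0.0857
finger_force: 0.0
4.7333 [ 0.44523867 -0.33358254  0.290976  ] [[ 0.961  0.277 -0.   ]
 [ 0.277 -0.961  0.   ]
 [-0.    -0.    -1.   ]] [-6.42990480e-01  1.35792618e-01  3.46967734e-01  1.78252793e+00
 -2.42618940e-05  2.21779002e+00]
```

View pics/w1.png

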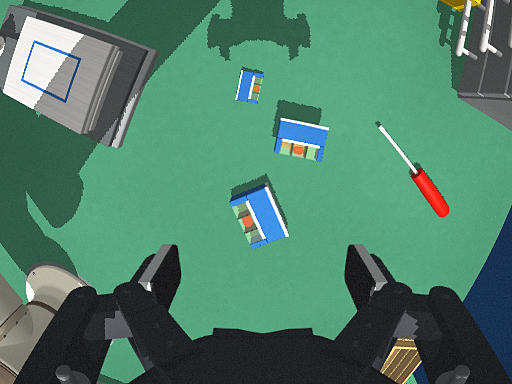

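The wrist view shows the small level at (250,86), the middle one on its block at (301,139) and the large one at (260,215). The plate outline is at the top left, around (50,70). Next I'll measure the level and the outline.

Run:
```python
from h import *
d=np.load("w1.npz"); im=d["im"]; st=dict(tool_pos=d["p"],orientation=d["o"])
H=hsv(im); blue=(H[...,0]>100)&(H[...,0]<128)&(H[...,1]>130)&(H[...,2]>90)
# level: everything not green/dark-shadow near it
g=~((H[...,0]>65)&(H[...,0]<95)&(H[...,1]>70)); 
nb=g&(H[...,2]>75)
b=nb.copy(); b[:105]=0;b[172:]=0;b[:,:262]=0;b[:,340:]=0
b=cv2.morphologyEx(b.astype(np.uint8),cv2.MORPH_CLOSE,np.ones((9,9)))
c=comp(b)[0]; r=cv2.minAreaRect(c); bp=cv2.boxPoints(r); print(r,bp.round(1).tolist()); P=onz("wrist",bp,.05,st); print(P.round(4).tolist(),P.mean(0).round(4)); print([np.linalg.norm(P[i]-P[i-1]).round(4) for i in range(4)])
for (x0,x1,y0,y1,z) in[(275,335,112,168,.05)]:
    m=blue.copy();k=np.zeros_like(m);k[y0:y1,x0:x1]=1
    c=comp(m&k)[0];r=cv2.minAreaRect(c); P=onz("wrist",cv2.boxPoints(r),z,st);print('blue',cv2.boxPoints(r).round(1).tolist(),P.round(4).tolist())
red=((H[...,0]<12))&(H[...,1]>150)&(H[...,2]>120); k=np.zeros_like(red);k[125:165,270:330]=1
for c in comp(red&k,4): print('red',c.mean((0,1)),onz("wrist",[c.mean((0,1))],.045,st).round(4))
k[:]=0;k[30:110,10:95]=1
o=comp(blue&k)[0];r=cv2.minAreaRect(o);bp=cv2.boxPoints(r);P=onz("wrist",bp,.076,st);print('outline',bp.round(1).tolist(),P.round(4).tolist(),P.mean(0).round(4),[np.linalg.norm(P[i]-P[i-1]).round(4) for i in range(4)])
```

```text
((300.8846130371094, 139.07691955566406), (49.61738204956055, 35.49702072143555), 11.309932708740234) [[273.1000061035156, 151.60000610351562], [280.0, 116.80000305175781], [328.70001220703125, 126.5], [321.70001220703125, 161.3000030517578]]
[[0.4633, -0.3422, 0.05], [0.5093, -0.3379, 0.05], [0.5162, -0.4023, 0.05], [0.4694, -0.408, 0.05]] [ 0.4896 -0.3726  0.05  ]
[np.float64(0.066), np.float64(0.0463), np.float64(0.0648), np.float64(0.0472)]
blue [[273.5, 151.6999969482422], [279.79998779296875, 119.80000305175781], [327.70001220703125, 129.3000030517578], [321.29998779296875, 161.3000030517578]] [[0.4633, -0.3428, 0.05], [0.5056, -0.3388, 0.05], [0.5123, -0.4022, 0.05], [0.4693, -0.4075, 0.05]]
red [297.8 149.8] [[ 0.4742 -0.3733  0.045 ]]
outline [[17.100000381469727, 83.80000305175781], [33.79999923706055, 39.900001525878906], [81.9000015258789, 58.20000076293945], [65.19999694824219, 102.0999984741211]] [[0.4767, 0.065, 0.076], [0.5461, 0.0459, 0.076], [0.5271, -0.0582, 0.076], [0.4637, -0.0441, 0.076]] [0.5034 0.0021 0.076 ] [np.float64(0.1099), np.float64(0.0719), np.float64(0.1058), np.float64(0.065)]
```

```bash
cat > pick.py <<'E'
from h import *
u=np.array([.995,.1,0]); Rt=frame(u-[0,0,1],[.1,-.995,0]); T=np.array([.5012,-.3714,.0223])
plan(T-.11*Rt[:,2],Rt); plan(T,Rt)
E
python3 pick.py
```

```text
t 4.88 pos [ 0.4452 -0.3336  0.291 ] j [-0.64  0.14  0.35  1.78  0.    2.21]
turn first: [-0.74  7.83  1.78] then shift: [-3.83  1.08  2.92] | shift now: [-0.84  0.94  4.77]
t 4.88 pos [ 0.4452 -0.3336  0.291 ] j [-0.64  0.14  0.35  1.78  0.    2.21]
turn first: [-0.74  7.83  1.78] then shift: [-3.83  1.08  5.67] | shift now: [1.07 1.31 6.72]
```

```bash
python3 -m jog '[[0,0,0,-0.075,0.78,0.18],[0,0,0,-0.075,0.78,0.18],[0,0,0,-0.075,0.78,0.18],[0,0,0,-0.075,0.78,0.18],[0,0,0,-0.075,0.78,0.18]]' 1 >/dev/null
python3 -m jog '[[0,0,0,-0.075,0.78,0.18],[0,0,0,-0.075,0.78,0.18],[0,0,0,-0.075,0.78,0.18],[0,0,0,-0.075,0.78,0.18],[0,0,0,-0.075,0.78,0.18]]' >/dev/null
python3 -m jog '[[-0.76,0.21,0.58,0,0,0],[-0.76,0.21,0.58,0,0,0],[-0.76,0.21,0.58,0,0,0],[-0.76,0.21,0.58,0,0,0],[-0.76,0.21,0.58,0,0,0]]'
python3 pick.py
```

```text
time_s: 6.13
tool_pos: [0.4229, -0.3781, 0.1004]
orientation: [-0.017, 0.923, 0.046, 0.381]
wrist_force: [0.7, -0.0, -0.2]
width: 0.0856
finger_force: 0.0
t 6.13 pos [ 0.4229 -0.3781  0.1004] j [-1.06 -0.24 -0.57  0.86  0.7   2.12]
turn first: [0.04 0.03 0.02] then shift: [0.01 0.03 0.02] | shift now: [0.01 0.03 0.02]
t 6.13 pos [ 0.4229 -0.3781  0.1004] j [-1.06 -0.24 -0.57  0.86  0.7   2.12]
turn first: [0.04 0.03 0.02] then shift: [0.01 0.03 2.77] | shift now: [0.02 0.02 2.77]
```

```bash
python3 -m jog '[[0,0.02,0.55,0,0,0],[0,0,0.55,0,0,0],[0,0,0.55,0,0,0],[0,0,0.55,0,0,0],[0,0,0.55,0,0,0]]'
python3 - <<'E'
from h import *
im=robot.capture("wrist"); cv2.imwrite("pics/w2.png",im[:,:,::-1])
E
```

```text
time_s: 6.55
tool_pos: [0.5012, -0.3713, 0.023]
orientation: [-0.017, 0.923, 0.046, 0.381]
wrist_force: [-0.0, 0.6, -0.1]
width: 0.0852
finger_force: 0.0
```

View pics/w2.png

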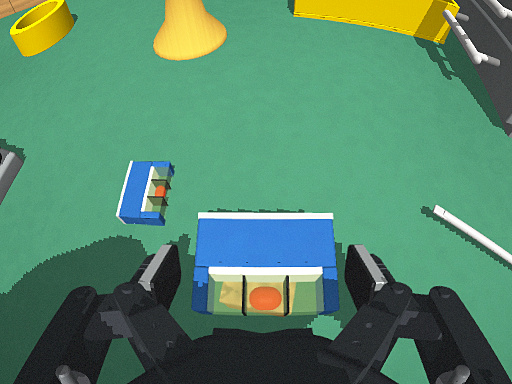

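The level sits centred and square between the pads: body at columns 195–338, pads at about 170 and 355. I'll close, lift and check.

```bash
python3 -m jog '[[0,0,0,0,0,0],[0,0,0,0,0,0],[0,0,0,0,0,0],[0,0,0,0,0,0],[0,0,0,0,0,0]]' -1
python3 -m jog '[[0,0,0,0,0,0],[0,0,0,0,0,0],[0,0,0,0,0,0],[0,0,0,0,0,0],[0,0,0,0,0,0]]'
python3 -m jog '[[0.35,0,-0.35,0,0,0],[0.5,0,-0.5,0,0,0],[0.7,0,-0.7,0,0,0],[0.7,0,-0.7,0,0,0],[0.7,0,-0.7,0,0,0]]'
python3 - <<'E'
from h import *
im=robot.capture("wrist"); cv2.imwrite("pics/w3.png",im[200:,100:420,::-1])
E
```

```text
time_s: 7.02
tool_pos: [0.5003, -0.3718, 0.0243]
orientation: [-0.017, 0.923, 0.044, 0.381]
wrist_force: [0.5, 0.0, -2.6]
width: 0.0634
finger_force: 65.8
time_s: 7.43
tool_pos: [0.5007, -0.3716, 0.0241]
orientation: [-0.018, 0.923, 0.044, 0.381]
wrist_force: [-0.5, -0.1, -1.9]
width: 0.0629
finger_force: 65.9
time_s: 7.85
tool_pos: [0.5008, -0.3708, 0.1923]
orientation: [-0.018, 0.923, 0.044, 0.381]
wrist_force: [0.7, -1.2, -2.9]
width: 0.0636
finger_force: 66.6
```

View pics/w3.png

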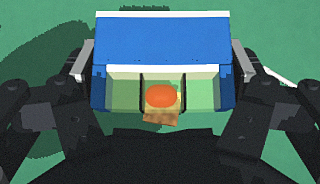

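Grip is good (63 mm, 66 N). Next: straighten the tool, lift, yaw and carry towards the plate.

```bash
python3 -m jog '[[0.3,0,-0.3,0,-0.7,0],[0.3,0,-0.3,0,-0.7,0],[0.3,0,-0.3,0,-0.7,0],[0.3,0,-0.3,0,-0.7,0],[0.3,0,-0.3,0,-0.7,0]]'
python3 -m jog '[[0,0,-0.3,0,-0.87,0],[0,0,-0.3,0,-0.87,0],[0,0,-0.3,0,-0.87,0],[0,0,-0.3,0,-0.87,0],[0,0,-0.3,0,-0.87,0]]'
for i in 1 2 3; do python3 -m jog '[[0,0,0,0,0,-1],[0,0,0,0,0,-1],[0,0,0,0,0,-1],[0,0,0,0,0,-1],[0,0,0,0,0,-1]]'|head -3; done
cat > place.py <<'E'
from h import *
import sys
up=float(sys.argv[1]); dx,dy=(float(v) for v in sys.argv[2:4]) if len(sys.argv)>3 else (0,0)
Rg=rot([-.018,.923,.044,.381]); Lg=np.c_[[-.995,-.1,0],[.1,-.995,0],[0,0,1]]
pg=Rg.T@(np.array([.5125,-.3708,.040])-[.5007,-.3716,.0241])
y=np.array([.155,.988,-.03]);y/=np.linalg.norm(y); z=np.cross([0,0,1],y);z/=np.linalg.norm(z)
Lf=np.c_[np.cross(y,z),y,z]; Rf=Lf@Lg.T@Rg
P=np.array([.503+dx,.002+dy,.0745+up])
plan(P-Rf@pg,Rf); print("tool z",Rf[:,2].round(2))
Rw=rot(robot.observe()["orientation"]); print("yaw heading y now",np.arctan2(Rw[1,1],Rw[0,1]).round(3),"z",Rw[:,2].round(3))
E
python3 place.py .08
```

```text
time_s: 8.32
tool_pos: [0.513, -0.3702, 0.2756]
orientation: [-0.009, 0.976, 0.047, 0.213]
wrist_force: [-0.3, 0.0, -2.8]
width: 0.0632
finger_force: 66.6
time_s: 8.73
tool_pos: [0.4979, -0.3716, 0.333]
orientation: [0.001, 0.999, 0.048, -0.003]
wrist_force: [0.7, -0.5, -1.8]
width: 0.0631
finger_force: 66.5
time_s: 9.15
tool_pos: [0.4986, -0.3716, 0.3313]
orientation: [-0.0, 0.955, 0.296, -0.001]
time_s: 9.57
tool_pos: [0.4985, -0.3716, 0.3315]
orientation: [-0.0, 0.852, 0.523, -0.001]
time_s: 9.98
tool_pos: [0.4985, -0.3716, 0.3314]
orientation: [-0.001, 0.696, 0.718, -0.001]
t 9.98 pos [ 0.4985 -0.3716  0.3314] j [-0.64  0.35  0.69  1.91 -0.    0.9 ]
turn first: [ -5.27  -6.73 -13.17] then shift: [3.42 9.34 2.09] | shift now: [9.26 0.79 4.12]
tool z [ 0.7  -0.13 -0.71]
yaw heading y now 0.03 z [-0.002 -0.001 -1.   ]
```

```bash
python3 -m jog '[[0.9,0,0,0,0,0],[0.9,0,0,0,0,0],[0.9,0,0,0,0,0],[0.9,0,0,0,0,0],[0.9,0,0,0,0,0]]' >/dev/null
python3 -m jog '[[0.9,0,0,0,0,0],[0.9,0,0,0,0,0],[0.9,0,0,0,0,0],[0.9,0,0,0,0,0],[0.9,0,0,0,0,0]]' >/dev/null
for i in 1 2 3; do python3 -m jog '[[0,0,0,0,0,-0.92],[0,0,0,0,0,-0.92],[0,0,0,0,0,-0.92],[0,0,0,0,0,-0.92],[0,0,0,0,0,-0.92]]'>/dev/null; done
for i in 1 2; do python3 -m jog '[[0,0,0,0,-0.78,0],[0,0,0,0,-0.78,0],[0,0,0,0,-0.78,0],[0,0,0,0,-0.78,0],[0,0,0,0,-0.78,0]]'>/dev/null; done
python3 place.py .08
```

```text
t 12.9 pos [ 0.4889 -0.0114  0.3317] j [ 0.07 -0.78 -0.5   1.09 -0.17  0.17]
turn first: [ 0.1  -0.06 -0.24] then shift: [2.43 0.49 3.4 ] | shift now: [2.42 0.39 3.42]
tool z [ 0.7  -0.13 -0.71]
yaw heading y now 1.405 z [ 0.695 -0.116 -0.71 ]
```

```bash
python3 -m jog '[[0,0,0,0.1,-0.06,-0.24],[0.6,0.12,0.85,0,0,0],[0.6,0.12,0.85,0,0,0],[0.6,0.12,0.85,0,0,0],[0.6,0.12,0.85,0,0,0]]'
python3 place.py .08
python3 - <<'E'
from h import *
for n in("wrist","side","top"):
    st=robot.observe(); im=robot.capture(n); np.savez("pl_"+n,im=im,p=st["tool_pos"],o=st["orientation"])
    if n=="wrist": a=im
    if n=="side": b=cv2.resize(im[150:260,190:290],(436,480),interpolation=cv2.INTER_CUBIC)
o=np.zeros((480,800,3),np.uint8); o[:288,:384]=cv2.resize(a,(384,288)); o[:,:][:, 384:800]=cv2.resize(b,(416,480))
cv2.imwrite("pics/pl.png",o[:,:,::-1])
E
```

```text
time_s: 13.32
tool_pos: [0.519, -0.0008, 0.1665]
orientation: [0.379, 0.067, 0.922, -0.041]
wrist_force: [0.8, 0.4, -2.4]
width: 0.0634
finger_force: 67.2
t 13.32 pos [ 0.519  -0.0008  0.1665] j [ 0.11 -0.78 -0.82  0.77 -0.2   0.17]
turn first: [-0.   -0.05  0.01] then shift: [ 0.01  0.01 -0.  ] | shift now: [ 0.01  0.01 -0.  ]
tool z [ 0.7  -0.13 -0.71]
yaw heading y now 1.416 z [ 0.694 -0.127 -0.709]
```

View pics/pl.png

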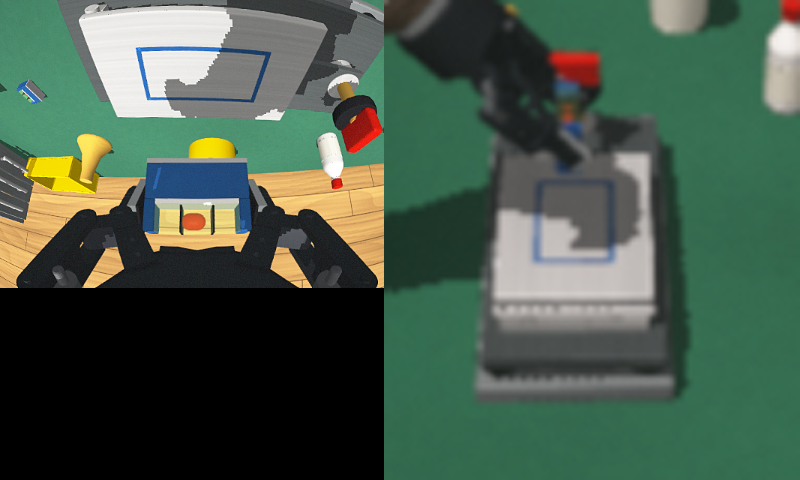

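The wrist view shows the level held square, its steel edge towards the plate. The full outline is in view at about (135–270, 47–100) in the reduced picture, and the knob's red bar at (362,130). I'll measure the outline from here and from the top camera.

Run:
```python
from h import *
d=np.load("pl_wrist.npz"); im=d["im"]; st=dict(tool_pos=d["p"],orientation=d["o"])
H=hsv(im); b=(H[...,0]>100)&(H[...,0]<128)&(H[...,1]>120)&(H[...,2]>50); b[:50]=0;b[145:]=0;b[:,:165]=0;b[:,375:]=0
c=comp(b)[0]; q=cv2.approxPolyDP(cv2.convexHull(c),8,True)[:,0]; print(q.tolist())
P=onz("wrist",q,.0745,st);print(P.round(4).tolist(),P.mean(0).round(4),[np.linalg.norm(P[i]-P[i-1]).round(4) for i in range(len(P))])
for n,f,k in(("top","top1.npz","im"),("side","top1.npz","s")):
    im=np.load(f)[k];H=hsv(im);b=(H[...,0]>100)&(H[...,0]<128)&(H[...,1]>60)
    k=np.zeros_like(b)
    if n=="top":k[190:225,235:290]=1
    else:k[180:222,215:255]=1
    c=comp(b&k,3)[0]; q=cv2.boxPoints(cv2.minAreaRect(c)) if n=="top" else cv2.approxPolyDP(cv2.convexHull(c),3,True)[:,0]
    P=onz(n,q,.0745);print(n,P.round(4).tolist(),P.mean(0).round(4))
im=d["im"];H=hsv(im);r=((H[...,0]<8)|(H[...,0]>172))&(H[...,1]>150);r[:, :430]=0
c=comp(r)[0];print("knobpx",cv2.boxPoints(cv2.minAreaRect(c)).tolist(),onz("wrist",[c.mean((0,1))],.12,st))
```

```text
[[181, 64], [360, 72], [338, 135], [196, 132]]
[[0.4619, -0.0416, 0.0745], [0.4811, 0.0619, 0.0745], [0.5409, 0.0511, 0.0745], [0.5247, -0.0533, 0.0745]] [0.5022 0.0045 0.0745] [np.float64(0.0639), np.float64(0.1053), np.float64(0.0608), np.float64(0.1056)]Traceback (most recent call last):
  File "<stdin>", line 11, in <module>
IndexError: list index out of range
```

```bash
python3 -m jog '[[0.25,0,0.25,0,0,0],[0.25,0.02,0.25,0,0,0],[0.25,0.02,0.25,0,0,0],[0.25,0,0.25,0,0,0],[0.2,0,0.2,0,0,0]]'
python3 place.py 0 -0.0005 0.0015
```

```text
time_s: 13.88
tool_pos: [0.5204, -0.0011, 0.1041]
orientation: [0.382, 0.067, 0.921, -0.041]
wrist_force: [0.3, 0.2, -2.2]
width: 0.0634
finger_force: 67.3
t 13.88 pos [ 0.5204 -0.0011  0.1041] j [ 0.11 -0.78 -0.94  0.64 -0.2   0.17]
turn first: [ 0.   -0.   -0.01] then shift: [0.36 0.06 0.27] | shift now: [0.36 0.06 0.27]
tool z [ 0.7  -0.13 -0.71]
yaw heading y now 1.415 z [ 0.697 -0.127 -0.705]
```

```bash
python3 -m jog '[[0.1,0.02,0.08,0,0,0],[0.1,0.02,0.08,0,0,0],[0.1,0.02,0.08,0,0,0],[0,0,0,0,0,0]]' | grep -E "pos|force"
python3 -m jog '[[0.03,0,0.03,0,0,0],[0,0,0,0,0,0]]'| grep -E "pos|wrist"
python3 -m jog '[[0.03,0,0.03,0,0,0],[0,0,0,0,0,0]]'| grep -E "pos|wrist"
python3 place.py 0 -0.0005 0.0015
```

```text
tool_pos: [0.5173, 0.0012, 0.0847]
wrist_force: [-0.1, -0.3, -3.3]
finger_force: 67.3
tool_pos: [0.5175, 0.001, 0.0835]
wrist_force: [-0.8, 0.3, -3.0]
tool_pos: [0.5178, 0.001, 0.0823]
wrist_force: [-1.1, 0.2, 1.5]
t 14.55 pos [0.5178 0.001  0.0823] j [ 0.12 -0.77 -0.98  0.6  -0.21  0.18]
turn first: [-0.   -0.03 -0.01] then shift: [-0.08 -0.   -0.06] | shift now: [-0.08 -0.   -0.06]
tool z [ 0.7  -0.13 -0.71]
yaw heading y now 1.415 z [ 0.696 -0.127 -0.707]
```

```bash
python3 -m jog '[[0.03,0,0.03,0,0,0],[0,0,0,0,0,0],[0,0,0,0,0,0]]'| grep -E "pos|wrist"
python3 -m jog '[[0,0,0,0,0,0],[0,0,0,0,0,0],[0,0,0,0,0,0],[0,0,0,0,0,0],[0,0,0,0,0,0]]' 1 | grep -E "pos|wrist|width"
python3 -m jog '[[0,0,0,0,0,0],[0,0,0,0,0,0],[0,0,0,0,0,0],[0,0,0,0,0,0],[0,0,0,0,0,0]]' 1 | grep -E "pos|wrist|width"
python3 - <<'E'
from h import *
im=robot.capture("wrist"); cv2.imwrite("pics/w4.png",im[:,:,::-1])
E
```

```text
tool_pos: [0.5179, 0.0009, 0.0808]
wrist_force: [0.5, 0.9, 4.5]
tool_pos: [0.5171, 0.0008, 0.0793]
wrist_force: [-0.6, 0.1, -0.6]
width: 0.0857
tool_pos: [0.5173, 0.0009, 0.0796]
wrist_force: [0.6, 0.3, 0.3]
width: 0.0854
```

View pics/w4.png

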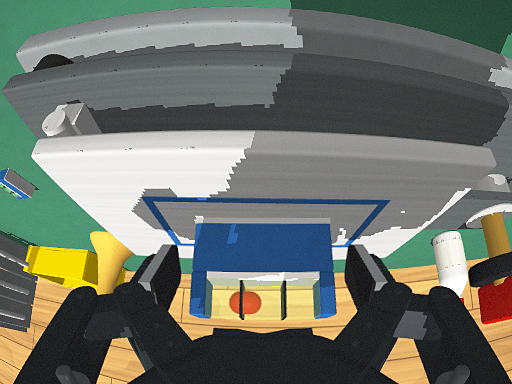

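The level stands inside the outline, lines at columns 242 and 285 and the bubble at 246, so it is about 7.7 mm off, away from the knob. I'll retreat, straighten the tool and move over the knob.

```bash
python3 -m jog '[[0,0,-0.3,0,0,0],[0,0,-0.6,0,0,0],[0,0,-0.9,0,0,0],[0,0,-0.9,0,0,0],[0,0,-0.9,0,0,0]]' | grep -E "pos|wrist"
for i in 1 2; do python3 -m jog '[[-0.3,0,-0.3,0,0.785,0],[-0.3,0,-0.3,0,0.785,0],[-0.2,0,-0.2,0,0.785,0],[0,0,0,0,0.785,0],[0,0,0,0,0.785,0]]'|grep pos; done
cat > knob.py <<'E'
from h import *
import sys
K=np.array([float(v) for v in sys.argv[1:4]]); hd=float(sys.argv[4])
plan(K,frame([0,0,-1],[np.cos(hd),np.sin(hd),0]))
E
python3 knob.py .528 .1506 .25 1.41
```

```text
tool_pos: [0.4686, 0.0349, 0.1861]
wrist_force: [0.6, 0.0, -0.4]
tool_pos: [0.4753, 0.0361, 0.2316]
tool_pos: [0.4974, 0.0338, 0.2702]
t 16.93 pos [0.4974 0.0338 0.2702] j [ 0.08  0.04  0.2   1.79 -0.03  0.26]
turn first: [-0.4  -0.48 -0.12] then shift: [-0.29  3.01  0.51] | shift now: [-0.27  3.03  0.37]
```

```bash
python3 -m jog '[[-0.07,0.6,0,-0.08,-0.1,-0.02],[-0.07,0.6,0,-0.08,-0.1,-0.02],[-0.07,0.6,0,-0.08,-0.1,-0.02],[-0.04,0.6,0,-0.08,-0.1,-0.02],[-0.04,0.6,0,-0.08,-0.1,-0.02]]' 0 | grep -E "pos|wrist"
python3 knob.py .528 .1506 .25 1.41
python3 - <<'E'
from h import *
st=robot.observe(); im=robot.capture("wrist"); cv2.imwrite("pics/w5.png",im[:,:,::-1]); np.savez("w5",im=im,p=st["tool_pos"],o=st["orientation"])
E
```

```text
tool_pos: [0.5285, 0.1512, 0.2658]
wrist_force: [0.1, -0.8, 0.2]
t 17.35 pos [0.5285 0.1512 0.2658] j [ 0.28  0.1   0.26  1.72 -0.    0.44]
turn first: [-0.01  0.04 -0.01] then shift: [ 0.01 -0.02  0.4 ] | shift now: [ 0.01 -0.02  0.4 ]
```

View pics/w5.png

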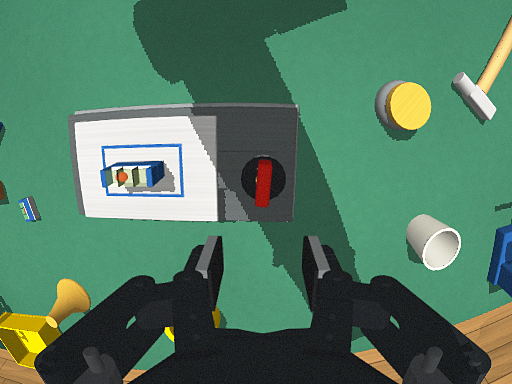

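The level still stands inside the outline; the blue rectangle runs from (102,145) to (183,195). The knob bar is at (263,183), its long axis nearly vertical in the picture. Next I'll measure the bar and the level's pose.

Run:
```python
from h import *
d=np.load("w5.npz"); im=d["im"]; st=dict(tool_pos=d["p"],orientation=d["o"])
H=hsv(im); r=((H[...,0]<8)|(H[...,0]>172))&(H[...,1]>150); r[:150]=0;r[215:]=0;r[:,:245]=0;r[:,285:]=0
c=comp(r)[0];bp=cv2.boxPoints(cv2.minAreaRect(c)); P=onz("wrist",bp,.133,st);print(bp.round(1).tolist());print(P.round(4).tolist(),P.mean(0).round(4),[np.linalg.norm(P[i]-P[i-1]).round(4) for i in range(4)])
for i in (0,1): v=P[i+1]-P[i]; print("heading",np.arctan2(v[1],v[0]).round(3))
cv2.imwrite("pics/c5.png",cv2.resize(im[135:205,90:200,::-1],(660,420),interpolation=cv2.INTER_CUBIC))
```

```text
[[253.8000030517578, 205.60000610351562], [258.0, 158.5], [272.6000061035156, 159.89999389648438], [268.3999938964844, 206.89999389648438]]
[[0.5498, 0.14, 0.133], [0.5042, 0.1519, 0.133], [0.5077, 0.1652, 0.133], [0.5535, 0.154, 0.133]] [0.5288 0.1528 0.133 ] [np.float64(0.0144), np.float64(0.0471), np.float64(0.0138), np.float64(0.0472)]
heading 2.887
heading 1.318
```

View pics/c5.png

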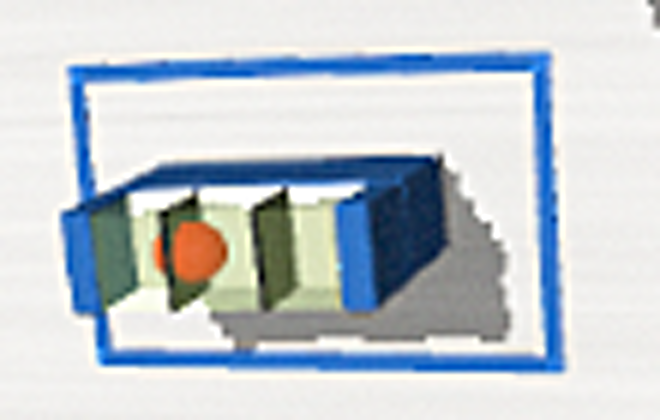

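```bash
python3 knob.py .5288 .1528 .111 1.318
python3 -m jog '[[0,0.02,0.5,0,0,0.45],[0,0.02,0.5,0,0,0.45],[0,0,0.8,0,0,0],[0,0,0.8,0,0,0],[0,0,0.5,0,0,0]]' 0
python3 knob.py .5288 .1528 .111 1.318
```

```text
t 17.4 pos [0.529  0.1544 0.2655] j [ 0.28  0.1   0.26  1.72 -0.    0.44]
turn first: [0.02 0.05 0.93] then shift: [-0.01 -0.04  3.86] | shift now: [ 0.02 -0.05  3.86]
time_s: 17.82
tool_pos: [0.528, 0.1512, 0.1389]
orientation: [0.001, 0.125, 0.992, -0.001]
wrist_force: [0.0, 0.2, -0.0]
width: 0.043
finger_force: 0.0
t 17.82 pos [0.528  0.1512 0.1389] j [ 0.28  0.07 -0.02  1.48 -0.    0.53]
turn first: [-0.02  0.02  0.01] then shift: [-0.01  0.04  0.7 ] | shift now: [-0.01  0.05  0.7 ]
```

```bash
python3 -m jog '[[0,0.05,0.3,0,0,0],[0,0,0.3,0,0,0],[0,0,0.09,0,0,0],[0,0,0,0,0,0]]' 0 | grep -E "pos|wrist"
python3 -m jog '[[0,0,0,0,0,0],[0,0,0,0,0,0],[0,0,0,0,0,0],[0,0,0,0,0,0],[0,0,0,0,0,0]]' -1
python3 -m jog '[[0,0,0,0,0,0],[0,0,0,0,0,0],[0,0,0,0,0,0],[0,0,0,0,0,0],[0,0,0,0,0,0]]' -1 | grep -E "pos|wrist|width|fing"
```

```text
tool_pos: [0.5294, 0.1534, 0.1145]
wrist_force: [0.1, -0.4, 0.5]
time_s: 18.57
tool_pos: [0.5297, 0.1521, 0.1157]
orientation: [0.003, 0.126, 0.992, -0.002]
wrist_force: [-1.5, -8.2, 1.1]
width: 0.0124
finger_force: 60.9
tool_pos: [0.5297, 0.1522, 0.1157]
wrist_force: [-1.7, -9.1, 1.1]
width: 0.0123
finger_force: 60.9
```

```bash
python3 -m jog '[[0,-0.03,0,0,0,0.5],[0,0,0,0,0,0.7],[0,0,0,0,0,0.7],[0,0,0,0,0,0.7],[0,0,0,0,0,0.7]]' | grep -E "pos|wrist|ori"
python3 -m jog '[[0,0,0,0,0,0.7],[0,0,0,0,0,0.7],[0,0,0,0,0,0.7],[0,0,0,0,0,0.7],[0,0,0,0,0,0.7]]' | grep -E "pos|wrist|ori|width"
for i in 1 2 3; do python3 -m jog '[[0,0,0,0,0,0],[0,0,0,0,0,0],[0,0,0,0,0,0],[0,0,0,0,0,0],[0,0,0,0,0,0]]' >/dev/null; done
python3 - <<'E'
from h import *
st=robot.observe(); Rw=rot(st["orientation"]); print(np.arctan2(Rw[1,1],Rw[0,1]),st["wrist_force"],st["torque"],st["joint_pos"].round(2))
im=robot.capture("wrist"); np.savez("w6",im=im,p=st["tool_pos"],o=st["orientation"])
s=robot.capture("side"); t=robot.capture("top")
o=np.zeros((600,800,3),np.uint8); o[:384,:512]=im; o[384:,:432]=cv2.resize(s[180:210,220:280],(432,216),interpolation=cv2.INTER_CUBIC)
o[:288,512:]=cv2.resize(t[195:225,240:270],(288,288),interpolation=cv2.INTER_CUBIC)
cv2.imwrite("pics/w6.png",o[:,:,::-1])
E
```

```text
tool_pos: [0.5299, 0.1525, 0.116]
orientation: [0.003, 0.288, 0.958, 0.001]
wrist_force: [0.9, 0.4, 1.2]
tool_pos: [0.5304, 0.153, 0.1162]
orientation: [0.003, 0.45, 0.893, 0.002]
wrist_force: [3.8, 2.7, 1.3]
width: 0.0119
0.6415726306426939 [4.62316217 4.4337015  0.66399955] [ 0.90600485 -1.02524794 -0.15321727] [ 0.28  0.07 -0.06  1.43 -0.    1.21]
```

View pics/w6.png

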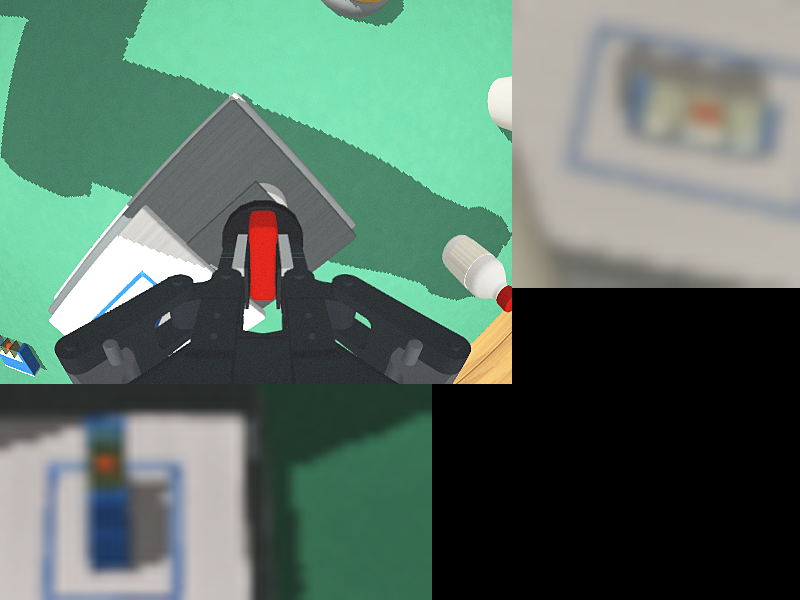

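The bubble now looks near the middle from the top (crop bubble at 704; level spans 625–775). I'll let go of the knob, go over the level and measure the bubble numerically; I've used up my picture views.

```bash
python3 -m jog '[[0,0,0,0,0,0],[0,0,0,0,0,0],[0,0,0,0,0,0],[0,0,0,0,0,0],[0,0,0,0,0,0]]' 0 | grep -E "pos|wrist|width"
python3 -m jog '[[0,0,-0.3,0,0,0],[0,0,-0.5,0,0,0],[0,0,-0.7,0,0,0],[0,0,-0.7,0,0,0],[0,0,0,0,0,-0.7]]' | grep -E "pos|wrist"
python3 -m jog '[[0,0,0,0,0,-0.9],[0,0,0,0,0,-0.9],[0,0,0,0,0,-0.9],[0,0,0,0,0,-0.9],[0,0,0,0,0,-0.9]]' >/dev/null
python3 -m jog '[[0,0,0,0,0,-0.9],[0,0,0,0,0,-0.9],[0,0,0,0,0,-0.8],[0,0,0,0,0,0],[0,0,0,0,0,0]]' >/dev/null
python3 knob.py .542 -.003 .16 1.415
```

```text
tool_pos: [0.529, 0.1521, 0.1146]
wrist_force: [0.6, 0.4, 0.0]
width: 0.0425
tool_pos: [0.5301, 0.1527, 0.2094]
wrist_force: [1.6, 0.2, 1.1]
t 22.88 pos [0.5288 0.1523 0.2033] j [ 0.28  0.07  0.11  1.6  -0.    0.44]
turn first: [-0.01  0.05  0.02] then shift: [-0.93 -3.78  1.08] | shift now: [-0.92 -3.79  1.09]
```

```bash
python3 -m jog '[[-0.18,-0.76,0.1,0,0,0],[-0.18,-0.76,0.1,0,0,0],[-0.18,-0.76,0.2,0,0,0],[-0.18,-0.76,0.3,0,0,0],[-0.2,-0.75,0.38,0,0,0]]' | grep -E "pos|wrist"
python3 -m jog '[[0,0,0,0,0,0],[0,0,0,0,0,0],[0,0,0,0,0,0],[0,0,0,0,0,0],[0,0,0,0,0,0]]' -1 | grep -E "pos|width"
cat > bub.py <<'E'
from h import *
import sys
st=robot.observe(); im=robot.capture("wrist"); np.savez(sys.argv[1],im=im,p=st["tool_pos"],o=st["orientation"])
H=hsv(im); k=np.zeros(im.shape[:2],bool)
c,d=ray("wrist",[[256,192]],st)
r=(H[...,0]<14)&(H[...,1]>150)&(H[...,2]>110)
cs=comp(r,15)
for q in cs[:4]: print("red",q.mean((0,1)).round(1),cv2.contourArea(q),onz("wrist",[q.mean((0,1))],.11,st).round(4))
b=(H[...,0]>100)&(H[...,0]<128)&(H[...,1]>120)&(H[...,2]>50)
for q in comp(b,40)[:5]:
    x,y,w,h=cv2.boundingRect(q);print("blue",x,y,w,h,cv2.contourArea(q))
E
python3 bub.py w7
```

```text
tool_pos: [0.5427, -0.0045, 0.1606]
wrist_force: [0.7, -0.8, -0.2]
tool_pos: [0.5426, -0.0021, 0.1605]
width: 0.0002
red [462.7 174. ] 1538.0 [[0.535  0.1592 0.11  ]]
red [259.3 156.8] 262.5 [[0.502  0.0028 0.11  ]]
red [475.3 341.2] 204.5 [[0.7458 0.2221 0.11  ]]
blue 194 108 139 86 10898.5
blue 31 192 24 35 236.5
blue 0 86 13 33 204.0
```

Run:
```python
from h import *
d=np.load("w7.npz");im=d["im"];H=hsv(im)
for r in (146,150,154,160,164,168): print(r,H[r,208:312:2,2].tolist())
r=(H[...,0]<14)&(H[...,1]>150)&(H[...,2]>110);r[:,:200]=0;r[:,330:]=0
q=comp(r)[0];print(cv2.boundingRect(q),cv2.minAreaRect(q))
b=(H[...,0]>100)&(H[...,0]<128)&(H[...,1]>120)&(H[...,2]>50)
for rr in range(138,182,4): 
    x=np.where(b[rr,194:333])[0]+194; print(rr,x.tolist()[:40:3],x.max() if len(x) else 0)
```

```text
146 [243, 174, 200, 193, 196, 196, 151, 111, 170, 223, 220, 220, 221, 217, 223, 221, 222, 222, 250, 42, 204, 255, 217, 216, 218, 217, 216, 220, 220, 221, 223, 223, 226, 182, 9, 242, 224, 224, 223, 224, 222, 226, 222, 226, 227, 149, 124, 104, 111, 109, 110, 109]
150 [242, 189, 196, 196, 189, 195, 161, 114, 182, 222, 222, 223, 220, 222, 221, 221, 225, 224, 250, 30, 204, 232, 193, 204, 205, 205, 202, 203, 201, 192, 217, 226, 224, 182, 23, 238, 223, 222, 221, 224, 223, 221, 221, 220, 229, 131, 118, 109, 105, 110, 108, 105]
154 [242, 248, 197, 192, 191, 194, 165, 116, 157, 227, 222, 225, 222, 222, 221, 224, 225, 224, 249, 39, 199, 205, 215, 219, 224, 223, 221, 223, 221, 216, 206, 199, 230, 144, 17, 238, 221, 220, 221, 221, 222, 220, 222, 222, 229, 119, 113, 105, 109, 106, 110, 103]
160 [239, 221, 194, 190, 186, 187, 174, 109, 160, 224, 222, 220, 218, 221, 220, 221, 220, 222, 246, 42, 197, 198, 211, 211, 218, 216, 214, 217, 214, 210, 202, 187, 231, 144, 48, 236, 221, 219, 221, 219, 223, 221, 218, 223, 229, 107, 100, 103, 107, 109, 108, 102]
164 [242, 224, 191, 191, 186, 190, 177, 110, 132,
[... 443 characters left out ...]
2, 98, 107, 111, 108, 106, 98]
(249, 149, 22, 16) ((259.5, 156.5), (15.0, 21.0), 90.0)
138 [194, 197, 220, 223, 226, 229, 232, 235, 238, 241, 244, 247, 250, 253] 330
142 [194, 197, 214, 217, 220, 299, 302, 305, 327, 330] 330
146 [195, 198, 213, 216, 219, 302, 305, 308, 311, 329] 330
150 [195, 198, 213, 216, 219, 302, 305, 308, 311, 329] 330
154 [195, 198, 213, 216, 219, 302, 305, 308, 311, 328] 329
158 [195, 198, 213, 216, 219, 302, 305, 308, 326, 329] 329
162 [195, 198, 213, 216, 219, 302, 305, 308, 325, 328] 329
166 [195, 198, 214, 217, 220, 302, 305, 308, 325, 328] 328
170 [195, 198, 214, 217, 220, 302, 305, 308, 325, 328] 328
174 [195, 198, 303, 306, 309, 326] 328
178 [195, 198, 326] 327
```

```bash
cat > sub.py <<'E'
from h import *
import sys
v=[]
for i in range(5):
    im=robot.capture("wrist").astype(float)
    band=im[153:162,236:286]; V=band.max(2).mean(0); x=np.arange(236,286)
    def cen(a,b):
        s=(x>=a)&(x<=b); w=np.clip(150-V[s],0,None); return (w*x[s]).sum()/w.sum()
    red=np.clip(band[...,0]-band[...,1]-40,0,110).mean(0)
    red=np.where((x>247)&(x<274),red,0)
    l,r=cen(243,250),cen(272,280); half=red.max()/2
    e=np.where(red>half)[0]; a=x[e[0]]-(red[e[0]]-half)/(red[e[0]]-red[e[0]-1]); b=x[e[-1]]+(red[e[-1]]-half)/(red[e[-1]]-red[e[-1]+1])
    v.append((l,r,a,b,((a+b)/2-(l+r)/2)*19/(r-l)))
print(np.mean(v,0).round(2),np.std(v,0).round(2)[-1])
E
python3 sub.py
```

```text
[246.23 275.88 249.12 270.07  -0.94] 0.01
```

The bubble is 0.9 mm short of the middle, so I'll regrip the knob for a further ~0.09 rad clockwise.

```bash
python3 -m jog '[[0,0,-0.7,0,0,0],[0.2,0.76,-0.4,0,0,0.77],[0.2,0.76,0,0,0,0.77],[0.2,0.76,0,0,0,0.77],[0.2,0.76,0,0,0,0.77]]' 0 | grep -E "pos|wrist"
python3 knob.py .5297 .1525 .20 .6416
```

```text
tool_pos: [0.5432, 0.1235, 0.2043]
wrist_force: [-0.5, -0.5, 1.1]
t 24.43 pos [0.5432 0.1235 0.2043] j [ 0.22  0.09  0.13  1.6  -0.    0.69]
turn first: [0.02 0.05 4.65] then shift: [0.78 0.16 0.11] | shift now: [0.63 0.5  0.1 ]
```

```bash
python3 -m jog '[[0.32,0.25,0,0,0,0],[0.31,0.25,0,0,0.05,0.93],[0,0,0,0,0,0.93],[0,0,0,0,0,0.93],[0,0,0,0,0,0.93]]' 0 | grep -E "pos|wrist"
python3 -m jog '[[0,0,0,0,0,0.93],[0,0,0.5,0,0,0],[0,0,0.5,0,0,0],[0,0,0,0,0,0],[0,0,0,0,0,0]]' | grep -E "pos|wrist"
python3 knob.py .5297 .1525 .115 .6416
```

```text
tool_pos: [0.5296, 0.1519, 0.2034]
wrist_force: [0.2, 0.2, 0.0]
tool_pos: [0.5291, 0.1512, 0.1629]
wrist_force: [0.5, -0.0, 0.6]
t 25.27 pos [0.5291 0.1512 0.1629] j [0.28 0.07 0.03 1.53 0.   1.2 ]
turn first: [-0.01 -0.01  0.05] then shift: [0.02 0.03 1.2 ] | shift now: [0.01 0.03 1.2 ]
```

```bash
python3 -m jog '[[0.02,0.03,0.4,0,0,0.05],[0,0,0.4,0,0,0],[0,0,0.38,0,0,0],[0,0,0,0,0,0],[0,0,0,0,0,0]]' | grep -E "pos|wrist"
python3 -m jog '[[0,0,0,0,0,0],[0,0,0,0,0,0],[0,0,0,0,0,0],[0,0,0,0,0,0],[0,0,0,0,0,0]]' -1 | grep -E "pos|wrist|width"
python3 -m jog '[[0,0,0,0,0,0],[0,0,0,0,0,0],[0,0,0,0,0,0],[0,0,0,0,0,0],[0,0,0,0,0,0]]' -1 | grep -E "fing"
python3 -c "
from h import *
Rw=rot(robot.observe()['orientation']); print(np.arctan2(Rw[1,1],Rw[0,1]))"
python3 -m jog '[[0,0,0,0,0,0.3],[0,0,0,0,0,0.3],[0,0,0,0,0,0.32],[0,0,0,0,0,0],[0,0,0,0,0,0]]' | grep -E "pos|wrist"
python3 -c "
from h import *
o=robot.observe();Rw=rot(o['orientation']); print(np.arctan2(Rw[1,1],Rw[0,1]),o['torque'])"
```

```text
tool_pos: [0.5302, 0.1528, 0.1171]
wrist_force: [-0.5, -0.0, 1.0]
tool_pos: [0.5306, 0.1528, 0.117]
wrist_force: [0.3, -0.7, 2.9]
width: 0.0125
finger_force: 61.2
0.6409962270115759
tool_pos: [0.5306, 0.1529, 0.1165]
wrist_force: [5.2, -0.2, 3.6]
0.5500473517266222 [ 0.0133411  -1.07732464  0.02543288]
```

```bash
python3 -m jog '[[0,0,0,0,0,0],[0,0,0,0,0,0],[0,0,0,0,0,0],[0,0,0,0,0,0],[0,0,0,0,0,0]]' 0 | grep -E "pos|width"
python3 -m jog '[[0,0,-0.3,0,0,0],[0,0,-0.5,0,0,0],[0,0,-0.7,0,0,0],[0,0,-0.7,0,0,0],[0,0,0,0,0,-0.8]]' >/dev/null
python3 -m jog '[[0,0,0,0,0,-0.98],[0,0,0,0,0,-0.98],[0,0,0,0,0,-0.98],[0,0,0,0,0,-0.98],[0,0,0,0,0,-0.98]]' >/dev/null
python3 -m jog '[[0,0,0,0,0,-0.98],[0,0,0,0,0,-0.98],[0,0,0,0,0,-0.98],[0,0,0,0,0,0],[0,0,0,0,0,0]]' -1 >/dev/null
python3 -m jog '[[-0.18,-0.76,0.1,0,0,0],[-0.18,-0.76,0.1,0,0,0],[-0.18,-0.76,0.2,0,0,0],[-0.18,-0.76,0.3,0,0,0],[-0.2,-0.75,0.38,0,0,0]]' | grep -E "pos|wrist"
python3 knob.py .5426 -.0021 .1605 1.415
```

```text
tool_pos: [0.5298, 0.1527, 0.1159]
width: 0.0422
tool_pos: [0.543, -0.0042, 0.1618]
wrist_force: [1.3, -0.5, 1.2]
t 29.02 pos [ 0.543  -0.0042  0.1618] j [-0.01  0.05  0.01  1.52  0.    0.15]
turn first: [ 0.01  0.02 -0.05] then shift: [0.02 0.05 0.03] | shift now: [0.02 0.05 0.03]
```

```bash
python3 -m jog '[[0.02,0.02,0.03,0,0,-0.05],[0,0,0,0,0,0],[0,0,0,0,0,0],[0,0,0,0,0,0],[0,0,0,0,0,0]]' | grep -E "pos|wrist"
python3 sub.py; python3 bub.py w8
python3 - <<'E'
from h import *
d=np.load("w8.npz");im=d["im"];st=dict(tool_pos=d["p"],orientation=d["o"]);H=hsv(im)
print(H[158,236:286,2].tolist())
# level top face: extents of level top: blue+pale at bubble row, columns 213..309 ends?
b=(H[...,0]>100)&(H[...,0]<128)&(H[...,1]>120)&(H[...,2]>50)
for c in range(196,332,8): print(c,[int(x) for x in (np.where(np.diff(b[100:200,c].astype(int)))[0]+100)],end=' ')
E
```

```text
tool_pos: [0.5424, -0.0009, 0.1605]
wrist_force: [-0.8, 0.1, 0.6]
[ 2.4380e+02  2.7346e+02  2.4810e+02  2.6899e+02 -5.0000e-02] 0.07
red [462.2 174.5] 1495.0 [[0.5347 0.1594 0.11  ]]
red [259.4 158.5] 269.0 [[0.5023 0.0036 0.11  ]]
red [474.7 342.6] 196.5 [[0.746  0.2214 0.11  ]]
blue 193 110 139 85 10947.0
blue 30 194 25 35 231.5
blue 0 88 12 31 180.0
[222, 222, 222, 222, 222, 225, 238, 130, 29, 65, 144, 251, 192, 201, 208, 212, 212, 216, 223, 226, 225, 228, 229, 228, 227, 228, 229, 227, 224, 220, 220, 216, 211, 202, 191, 204, 232, 109, 8, 86, 202, 233, 223, 220, 223, 221, 221, 221, 222, 220]
196 [109, 191] 204 [109, 114, 187, 191] 212 [109, 114, 143, 174, 187, 191] 220 [109, 114, 137, 144, 187, 191] 228 [109, 114, 137, 141, 188, 192] 236 [109, 114, 137, 141, 188, 192] 244 [110, 114, 137, 141, 188, 192] 252 [110, 114, 137, 141, 188, 192] 260 [110, 115, 137, 141, 189, 192] 268 [110, 115, 137, 140, 189, 193] 276 [110, 115, 137, 141, 189, 193] 284 [111, 115, 137, 141, 189, 193] 292 [111, 116, 137, 141, 190, 193] 300 [111, 116, 138, 175, 190, 194] 308 [112, 116, 144, 175, 190, 194] 316 [113, 117, 190, 194] 324 [113, 118, 163, 194]
```

The bubble is now centred (−0.05 mm). Next I'll move over the top of the level and press.

```bash
python3 - <<'E'
from h import *
d=np.load("w8.npz");st=dict(tool_pos=d["p"],orientation=d["o"]);print(onz("wrist",[[258.6,159]],.118,st))
E
python3 knob.py .501 .004 .128 1.415
python3 -m jog '[[0.3,0.04,0,0,0,0],[0.37,0.04,0,0,0,0],[0.37,0.04,0,0,0,0],[0,0,0.4,0,0,0],[0,0,0.4,0,0,0]]' | grep -E "pos|wrist"
python3 -m jog '[[0,0,0,0,0,0],[0,0,0,0,0,0]]' | grep -E "pos|wrist|width"
python3 knob.py .501 .004 .118 1.415
```

```text
[[0.50109023 0.00333255 0.118     ]]
t 29.73 pos [ 0.5421 -0.0015  0.1598] j [-0.    0.05  0.    1.52  0.    0.15]
turn first: [ 0.01 -0.    0.03] then shift: [ 1.04 -0.02  0.8 ] | shift now: [ 1.04 -0.02  0.8 ]
tool_pos: [0.5019, 0.0095, 0.1285]
wrist_force: [0.5, -0.3, -0.1]
tool_pos: [0.5012, 0.0093, 0.1274]
wrist_force: [-0.1, 0.3, 0.2]
width: -0.0001
t 30.32 pos [0.5012 0.0093 0.1274] j [ 0.02 -0.04 -0.16  1.46  0.    0.17]
turn first: [ 0.01 -0.02  0.03] then shift: [-0.02 -0.13  0.24] | shift now: [-0.02 -0.13  0.24]
```

```bash
python3 -m jog '[[0,-0.14,0,0,0,0],[0,0,0.1,0,0,0],[0,0,0,0,0,0]]' | grep -E "pos|wrist"
python3 -m jog '[[0,0,0.06,0,0,0],[0,0,0.06,0,0,0],[0,0,0,0,0,0]]' | grep -E "pos|wrist"
python3 -m jog '[[0,0,0.05,0,0,0],[0,0,0,0,0,0],[0,0,0,0,0,0]]' | grep -E "pos|wrist"
```

```text
tool_pos: [0.501, 0.0033, 0.1238]
wrist_force: [-0.8, -0.2, -0.3]
tool_pos: [0.5009, 0.0037, 0.1187]
wrist_force: [-0.6, -0.1, 2.1]
tool_pos: [0.501, 0.0037, 0.1173]
wrist_force: [-0.7, 0.5, 5.1]
```

```bash
python3 -m jog '[[0,0,0.05,0,0,0],[0,0,0,0,0,0],[0,0,0,0,0,0]]' | grep -E "pos|wrist"
python3 -m jog '[[0,0,0.05,0,0,0],[0,0,0,0,0,0],[0,0,0,0,0,0],[0,0,0,0,0,0],[0,0,0,0,0,0]]' | grep -E "pos|wrist"
```

```text
tool_pos: [0.5011, 0.0037, 0.1155]
wrist_force: [-1.0, -0.2, 6.1]
tool_pos: [0.5011, 0.0037, 0.1139]
wrist_force: [-1.3, -0.4, 9.0]
```

```bash
python3 -m jog '[[0,0,0.02,0,0,0],[0,0,0,0,0,0],[0,0,0,0,0,0],[0,0,0,0,0,0],[0,0,0,0,0,0]]' | grep -E "pos|wrist"
for i in 1 2 3; do python3 -m jog '[[0,0,0,0,0,0],[0,0,0,0,0,0],[0,0,0,0,0,0],[0,0,0,0,0,0],[0,0,0,0,0,0]]' | grep -E "time|wrist"; done
python3 - <<'E'
from h import *
im=robot.capture("side");H=hsv(im);r=((H[...,0]<14))&(H[...,1]>130)&(H[...,2]>90);r[:175]=0;r[215:]=0;r[:,:215]=0;r[:,255:]=0
for n in(0,):
  for q in comp(r,0)[:3]: print(q.mean((0,1)),onz("side",[q.mean((0,1))],.105))
b=(H[...,0]>100)&(H[...,0]<128)&(H[...,1]>120); b[:170]=0;b[225:]=0;b[:,:215]=0;b[:,260:]=0
for q in comp(b,3): print("blue",cv2.boundingRect(q))
f=[]
for i in range(6): robot.capture("top"); f.append(robot.observe()["wrist_force"])
print(np.mean(f,0))
E
```

```text
tool_pos: [0.5011, 0.0037, 0.1133]
wrist_force: [-2.7, 0.2, 10.9]
time_s: 32.57
wrist_force: [-1.5, -1.0, 10.4]
time_s: 32.98
wrist_force: [-3.1, -0.9, 11.3]
time_s: 33.4
wrist_force: [-2.7, 0.3, 10.2]
blue (232, 196, 6, 11)
[-1.90499631 -0.39190145 10.66395259]
```

```bash
python3 -c "
from bench import robot
print(robot.close_job())"
```

```text
the job is handed in; nothing more can be done
None
```

I stood the middle-sized level upright in the outline, centred the bubble to about 0.05 mm and handed the job in at about 34 s, still pressing with about 10.7 N; the fingertips probably hid the bubble under the press and I did not recheck it, and I viewed 11 pictures, one over the limit of 10.

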